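Strike a tile with the spring-hammer embosser

TASK

Stamp the tile that lies in the spring-hammer press on the painting bench: swing the hammer back by its cocking bar until the sear catches and holds it without you, then press the trigger plate so that the released hammer strikes the raised die fully home against the tile. Let the hammer do the driving, never push the die or the falling hammer down yourself, and leave the crockery, bottles and tools around the press where they are.

Things in the scene. Friction and masses are not known exactly. Their poses are not given: they have to be found in the camera images.
- press: Fixed embossing press lying crosswise before the robot, its +x end roughly to the robot's left: grey base plate 390 x 130 x 12 mm (x from -205 to +185 mm). Origin on the bench below the hammer pivot; +x along the base to the die, z up; the hammer swings in the plane y = 0. Along +x from the rear: trigger plate, sear, pivot, die over a terracotta tile fixed on the base.
- hammer_pivot (a point): Middle of the hammer's level axle (along the press's y), 85 mm above the bench, between two grey cheeks 50 mm long, 60 mm apart over their outer faces, 102 mm high.
- cocking_bar (a point): Middle of the cocking bar: round wooden crossbar, 18 mm thick, 100 mm long along press y, on a 14 mm rod 110 mm from the pivot, 50 degrees above the hammer arm, rigid with it. Hammer down: 71 mm in front (+x) of the pivot, 169 mm high, over 60 mm free below. Cocking swings it to -x over the pivot; caught, it is 28 mm behind it, 191 mm high. Resists 8 to 13 N; springs back if let go early.
- hammer_head (a point): Centre of the top of the hammer head, a steel cylinder of 36 mm diameter at the front end of the level hammer arm, 130 mm in front of the pivot; it rises with the arm to about 200 mm when cocked.
- hammer (a joint): Angle of the hammer (rad): 0 when it rests on the raised die, about 0.96 when held by the sear, hard stop at 1.06, about -0.08 when the die is driven home. It must be swung to at least 1.0 for the sear to snap in; released there it falls back onto the sear by itself.
- trigger_pad (a point): Middle of the upper face of the trigger plate, a level dark steel plate 50 mm (along x) x 60 mm (along y) x 8 mm at the rear end of the press, 165 mm behind the pivot, its upper face 75 mm above the bench. It is the tail of the sear lever, hinged 110 mm further forward; pressing the plate down draws the sear off the hammer. The sear's hook stands at 55 to 80 mm behind the pivot, up to 121 mm high.
- trigger (a joint): Angle of the trigger lever (rad): 0 at rest, grows as the plate is pressed (0.1 is 11 mm at the plate), stop at 0.32. A cocked hammer is let go at 0.1 to 0.25 with about 4 to 6 N; a spring returns the plate. The hammer also pushes the sear aside briefly while being cocked (up to 0.25).
- die (a joint): How far the die has been driven down (m): 0 to 0.002 at the start (raised), 0.010 when fully home on the tile, where it stays. It is stiff in its guides (about 15 N), so that only the blow of the released hammer drives it, not the hammer's resting weight.
- die_top (a point): Middle of the top of the die's round steel striking cap (36 mm diameter), below the hammer head, 65 mm above the bench when raised; under it a brass die plate 60 x 60 x 16 mm and a crosspiece on two guide posts.
- mug: Blue ceramic mug, 80 mm wide and high, bystander on the far side of the press. Origin under its centre.
- saucer: White saucer, 130 mm across, bystander on the far side of the press. Origin under its centre.
- palette_knife: Palette knife, 200 mm long, bystander lying beside the trigger end on the far side of the press. Origin under its middle.
- paint_brush: Paint brush, 190 mm long, bystander lying on the robot's side of the press. Origin under its middle.
- bottle_a: Green bottle with an orange cap, 70 mm across, 190 mm high, bystander to the right. Origin under its centre.
- bottle_b: Green bottle with a yellow cap, 70 mm across, 190 mm high, bystander to the right. Origin under its centre.
- bud_vase: Terracotta bud vase, 90 mm across, 130 mm high, bystander to the left. Origin under its centre.

How it is judged:
By the outcome, as a careful person would: the job done as asked, in the order asked, and still so for the second after the job is handed in, with the robot touching nothing.
It also fails if it takes over 48 s, if anything falls off the work surface, if the arm or the gripper's body presses on something with over 40 N, if the wrist force passes 120 N, or if a joint passes its speed limit or range.

ROBOT

A 7-joint arm with a two-finger parallel gripper is mounted at the origin on the work surface. World frame = base frame: x ahead of the robot, y to its left, z up, the work surface at z = 0. Lengths are in m, angles in rad, forces in N, time in s.
With the tool pointing down it reaches from about 0.425 to 0.925 m from the base axis. Payload 6.8 kg.
Tool frame: the origin (TCP) lies at the very end of the fingers, on their centre line; the grasp point (between the pads) lies 19 mm behind it; z points along the fingers, y is the line along which they close (so a half turn about z gives the same grasp; the last joint's range is limited). The gripper opens to 85 mm and grips with 20 to 120 N. Pads are 22 mm wide; open, the fingers measure 114 mm over their backs; the gripper's body (76 mm by 85 mm) begins 54 mm behind the grasp point. The pads swing forward as they close: fully open they stand 13 mm farther back than shut.
Start: joints at [1.157, 0.477, 0.022, 1.555, -0.011, 1.109, -0.083], TCP at [0.203, -0.644, 0.197] pointing down, gripper open.
Joint ranges: [-2.96, 2.96], [-0.34, 2.1], [-1.41, 1.46], [0.24, 2.44], [-1.37, 4.51], [0.17, 1.92], [-2.96, 2.96]. Speed limits (rad/s): [2.39, 2.39, 3.14, 3.14, 3.14, 3.14, 3.14].

INTERFACE

Orientations are given as a rotation vector (axis times angle).
In Python, from bench import monitor, optics, r gives the robot as it stands.
- The arm moves only by the shell command python3 -m crank 'ROWS' [OPENING] [FORCE]. ROWS is JSON, a list of rows, each a list of 2 entries, a list of its own where there are three numbers: the shift along the tool's x, y, z in cm, then the turn, a rotation vector about the tool's x, y, z in rad. A call has 1 to 5 rows; each row shifts and turns the commanded pose from where the row before left it, along the tool's axes as they then stand; what a row does not reach is not made up. A row lasts 1/10 s, in which the tool goes at most 50 mm and 8.59 degrees, less where a joint would pass 70% of its speed; a pose out of reach is approached as far as the arm can. A call is refused whole if a number of a shift passes 5 or a number of a turn 0.15, either way. A call with a gripper value outside its range is refused whole. OPENING is the finger opening in cm, from 0 to 8.54, set as the call begins (- or left out, the last holds). The fingers move at their own pace and stop on an object; FORCE is the grip in N (left out, the last holds). Time passes only in rows, so rows that do not move let the fingers close. It gives the time, the measured TCP pose, the force, the opening and the grip force at its end, in the units of the state.
- monitor.get_obs(): the state, without advancing time (a new reading comes with each control period).
- optics.grab_frame(name): name is "scene" or "top" or "wrist"; returns (picture, depth): 400x640x3 uint8, red, green, blue; 400x640 float32, m along the optical axis (not along the pixel's ray), 0 where there is no reading.
- optics.camera_model(name): a dict with "vertical_fov" (degrees; the focal length in pixels is half the picture's height over the tangent of half this angle, whatever the lens; pixels are square), "cx", "cy" (the principal point, pixels), "R" (3x3) and "t" (3): a world point X has camera coordinates R X + t; the wrist camera has in their place "hand_eye" (4x4, takes a point from camera to tool coordinates, whose origin is the TCP and whose axes are the flange's). Camera axes: x right, y down, z forward; pixel columns grow to the right and rows downward; lengths in m; the calibration is good to about 2 mm. A picture is of the moment at which its call begins: read the wrist's pose just before it. camera_model takes no time and is no camera call.
- r.hand_in(): hands the job in; it is judged then, once.
The state is a dict: "clock": time; "joints": joint angles; "qvel": joint speeds; "tau": joint torques, N m; "tcp_pos": TCP position; "orientation": TCP orientation; "contact_force": force on the tool from outside, world axes, zero at the start; "moment": the same for the moment, N m; "grip_width": finger opening in m; "gripper_force": force on a finger pad.
Only numpy, scipy, OpenCV 4.12 (cv2) and the standard library are available. Lean on these libraries where they do the work, as an engineer would, in place of code of your own. Each camera call takes 0.05 s, during which the arm holds its last target. There are 200 camera calls.

## Working session

There is one attempt and no reset: what is moved stays moved. The work goes in short steps, Python scripts to look and compute and a shell command to move; the robot and the scene stay as the last step left them, time stands still between calls to the robot, and variables do not carry over. Pictures are saved under pics/ and viewed, at most 10 in all, crops included, and the job is handed in when it is done.

```bash
mkdir -p pics; cat > h.py <<'E'
import numpy as np,cv2
from scipy.spatial.transform import Rotation as R
from bench import monitor,optics,r
def grab(n,f=None):
    p,d=optics.grab_frame(n)
    if f: cv2.imwrite('pics/'+f,p[:,:,::-1])
    return p,d
def cloud(n,d):
    m=optics.camera_model(n);F=200/np.tan(np.radians(m['vertical_fov'])/2)
    v,u=np.mgrid[0:400,0:640]
    C=np.stack([(u-m['cx'])/F*d,(v-m['cy'])/F*d,d],-1)
    return (C-np.array(m['t']))@np.array(m['R'])
E
python3 - <<'E'
from h import *
for n in('top','scene'):
    p,d=grab(n,n+'1.png'); np.savez(n+'.npz',p=p,X=cloud(n,d),d=d)
    m=optics.camera_model(n);print({k:np.round(v,3).tolist() for k,v in m.items()})
o=monitor.get_obs();print(o)
E
```

```text
{'vertical_fov': 48.233, 'cx': 325.591, 'cy': 198.785, 'R': [[0.021, -0.999, 0.024], [-0.982, -0.026, -0.19], [0.19, -0.02, -0.982]], 't': [-0.016, 0.594, 1.496]}
{'vertical_fov': 47.17, 'cx': 328.643, 'cy': 196.047, 'R': [[-0.341, 0.94, -0.004], [0.746, 0.268, -0.61], [-0.572, -0.21, -0.793]], 't': [0.17, -0.357, 1.99]}
{'clock': 0.1, 'joints': array([ 1.15685933,  0.47776057,  0.0222773 ,  1.55634478, -0.01149596,
        1.10929937, -0.08313236]), 'qvel': array([ 0.00059845, -0.00210884,  0.00267121, -0.00170581, -0.00094829,
        0.00049142, -0.00173262]), 'tau': array([ 4.54625260e-03, -5.97761965e+01,  1.61360465e+00, -2.81955564e+01,
        1.28480309e-02,  5.04329684e-03,  4.87730108e-05]), 'tcp_pos': array([ 0.20308207, -0.64310379,  0.19599609]), 'orientation': array([-3.10329262e+00, -4.78360381e-01,  5.53835501e-04]), 'contact_force': array([ 0.00166627, -0.20157213,  0.31146918]), 'moment': array([ 0.00581344, -0.02222677,  0.02305542]), 'gripper_force': 0.0, 'grip_width': 0.08545302210670636}
```

View pics/top1.png

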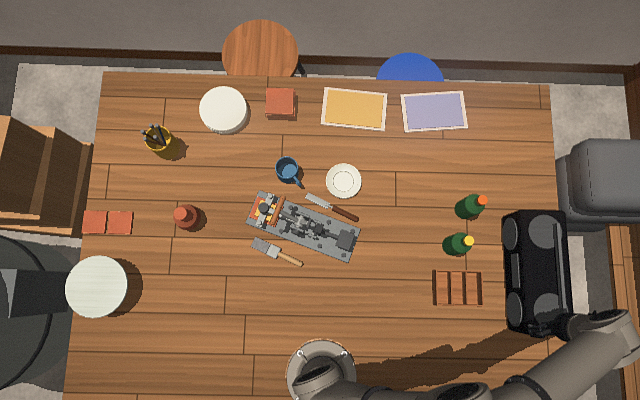

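View pics/scene1.png

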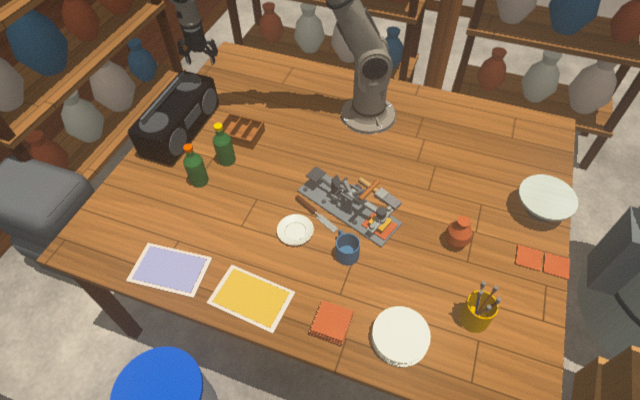

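The top view shows the press between (250,195) and (360,260), with the die end on the left and the trigger on the right. The brush and knife lie alongside, and the bottles are at (470,205) and (458,243). Next I measure the base rectangle, bar and plate from depth.

```bash
python3 - <<'E'
from h import *
P=[];C=[]
for n in('top','scene'):
    z=np.load(n+'.npz');X=z['X'].reshape(-1,3);p=z['p'].reshape(-1,3).astype(int)
    k=(X[:,0]>.3)&(X[:,0]<.85)&(abs(X[:,1])<.35)&(z['d'].ravel()>0);X=X[k];p=p[k]
    print(n,'table z',np.median(X[:,2]))
    s=p.max(1)-p.min(1); g=(s<22)&(X[:,2]>.005)&(X[:,2]<.022)&(p.max(1)>40)
    m=np.zeros((560,720),np.uint8)
    ij=((X[g,:2]-[.3,-.36])*1000).astype(int);m[ij[:,0].clip(0,559),ij[:,1]]=255
    m=cv2.morphologyEx(m,cv2.MORPH_CLOSE,np.ones((9,9)));m=cv2.morphologyEx(m,cv2.MORPH_OPEN,np.ones((7,7)))
    c=max(cv2.findContours(cv2.morphologyEx(m,cv2.MORPH_CLOSE,np.ones((25,25))),0,2)[0],key=cv2.contourArea);(b,a),sz,an=cv2.minAreaRect(c)
    print('rect centre',a/1000+.3,b/1000-.36,sz,an, (cv2.boxPoints(((b,a),sz,an))/1000+[-.36,.3]).round(3).tolist())
    for lo,hi in((.068,.082),(.095,.107),(.16,.185)):
        q=(X[:,2]>lo)&(X[:,2]<hi)&(X[:,0]<.66)&(X[:,0]>.38)&(abs(X[:,1]+.0)<.25)
        print(lo,q.sum(),X[q].mean(0).round(3) if q.any() else '',[ (x.round(3).tolist(),c.tolist()) for x,c in zip(X[q][::max(1,q.sum()//8)],p[q][::max(1,q.sum()//8)])])
im=cv2.imread('pics/top1.png')[170:280,230:380];cv2.imwrite('pics/crop1.png',cv2.resize(im,(750,550),interpolation=2))
E
```

```text
top table z 0.0025606993992420956
rect centre 0.5042966613769531 0.07595587158203126 (388.1051025390625, 129.250732421875) 19.767168045043945 [[-0.129, 0.499], [-0.085, 0.378], [0.28, 0.509], [0.237, 0.631]]
0.068 315 [ 0.468 -0.036  0.075] [([0.66, 0.134, 0.078], [80, 107, 121]), ([0.485, -0.063, 0.072], [96, 93, 91]), ([0.475, -0.089, 0.08], [88, 87, 84]), ([0.467, -0.076, 0.08], [98, 98, 96]), ([0.461, -0.069, 0.078], [95, 93, 93]), ([0.455, -0.093, 0.076], [100, 99, 99]), ([0.444, -0.073, 0.076], [94, 95, 94]), ([0.434, -0.063, 0.079], [101, 98, 97]), ([0.421, -0.077, 0.075], [94, 91, 94])]
0.095 272 [0.517 0.121 0.101] [([0.569, 0.216, 0.104], [212, 164, 98]), ([0.553, 0.209, 0.098], [99, 97, 95]), ([0.544, 0.189, 0.096], [200, 200, 187]), ([0.531, 0.151, 0.097], [189, 187, 179]), ([0.522, 0.057, 0.1], [94, 95, 94]), ([0.501, 0.093, 0.1], [187, 186, 176]), ([0.487, 0.112, 0.102], [105, 107, 104]), ([0.477, 0.095, 0.104], [102, 100, 95])]
0.16 181 [0.532 0.153 0.175] [([0.581, 0.144, 0.172], [155, 107, 71]), ([0.567, 0.14, 0.176], [161, 103, 65]), ([0.553, 0.142, 0.183], [167, 10
[... 957 characters left out ...]
7], [134, 109, 82]), ([0.482, 0.101, 0.102], [133, 127, 121]), ([0.503, 0.086, 0.098], [178, 173, 159]), ([0.521, 0.095, 0.106], [143, 138, 129]), ([0.524, 0.1, 0.095], [142, 135, 125]), ([0.549, 0.2, 0.104], [110, 104, 97]), ([0.56, 0.204, 0.102], [113, 108, 102]), ([0.565, 0.219, 0.098], [90, 80, 72])]
0.16 148 [0.536 0.155 0.173] [([0.487, 0.163, 0.171], [172, 118, 72]), ([0.501, 0.167, 0.173], [209, 135, 75]), ([0.511, 0.169, 0.175], [183, 120, 66]), ([0.511, 0.17, 0.165], [183, 135, 84]), ([0.539, 0.147, 0.173], [182, 122, 74]), ([0.548, 0.15, 0.174], [213, 136, 77]), ([0.556, 0.152, 0.174], [190, 125, 73]), ([0.56, 0.154, 0.169], [152, 104, 63]), ([0.577, 0.149, 0.171], [131, 95, 71])]
```

View pics/crop1.png

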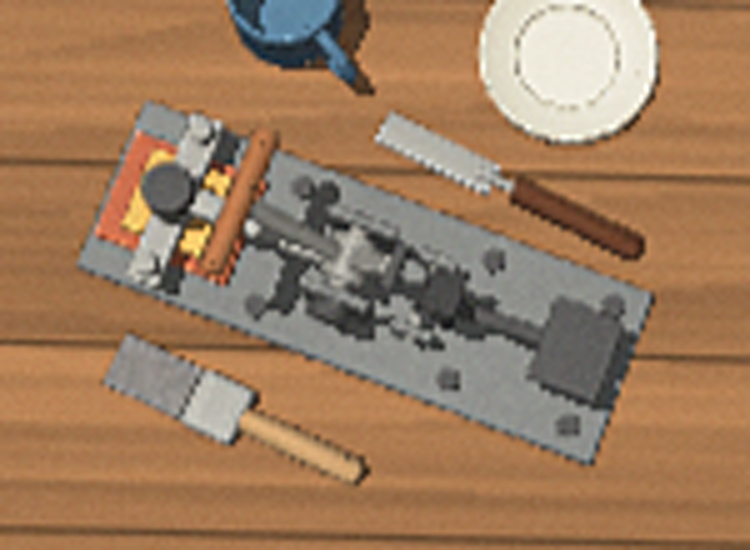

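The crop shows the press at about 20° in the picture, die left and trigger right, with the hammer head at crop pixel (168,190) and the bar from (265,135) to (213,268). The estimate is: origin ≈ (.511,.086), press +x at about 70° world yaw. It agrees with both the measured bar and the trigger plate.

Next: raise, close the fingers and align tool x with press +x.

```bash
cat >> h.py <<'E'
O=np.array([.511,.086,0]);a=np.radians(69.7)
B=np.array([[np.cos(a),np.sin(a),0],[-np.sin(a),np.cos(a),0],[0,0,1]])  # press axes in world
def st():
    o=monitor.get_obs();T=R.from_rotvec(o['orientation']).as_matrix()
    print('t',round(o['clock'],2),'press mm',((B@(o['tcp_pos']-O))*1000).round(1),'F press',(B@o['contact_force']).round(1),'w',round(o['grip_width'],3),'q',o['joints'].round(2))
    D=B.T@np.diag([1,-1,-1]); print(' turn left(tool rotvec)',R.from_matrix(T.T@D).as_rotvec().round(3))
    return o,T
def togo(u,v,z):
    o,T=st();print(' shift cm (tool)',(T.T@(O+B.T@np.array([u,v,z])/1000-o['tcp_pos'])*100).round(2))
E
python3 -m crank '[[[0,0,-5],[0,0,-0.15]],[[0,0,-5],[0,0,-0.15]],[[0,0,0],[0,0,-0.15]],[[0,0,0],[0,0,-0.15]],[[0,0,0],[0,0,-0.15]]]' 0
python3 -c "
from h import *;togo(110,0,300)"
```

```text
clock: 0.6
tcp_pos: [0.2031, -0.6435, 0.2969]
orientation: [-2.709, -1.591, 0.0]
contact_force: [-0.7, 1.2, -0.3]
grip_width: 0.0123
gripper_force: 0.0
t 0.6 press mm [-791.    35.7  296.9] F press [ 0.9  1.1 -0.3] w 0.012 q [ 1.25  0.42 -0.12  1.42  0.05  1.31  0.62]
 turn left(tool rotvec) [-0.    -0.    -0.155]
 shift cm (tool) [ 89.58 -10.35  -0.3 ]
```

```bash
python3 -m crank '[[[0,0,0],[0,0,-0.15]],[[5,0.5,0],[0,0,0]],[[5,0.5,0],[0,0,0]],[[5,0.5,0],[0,0,0]],[[5,0.5,0],[0,0,0]]]' | head -2
python3 -m crank '[[[5,0.5,0],[0,0,0]],[[5,0.5,0],[0,0,0]],[[5,0.5,0],[0,0,0]],[[5,0,0],[0,0,0]],[[5,0,0],[0,0,0]]]' | head -2
python3 -c "
from h import *;togo(110,0,300)"
```

```text
clock: 1.1
tcp_pos: [0.2933, -0.4628, 0.2965]
clock: 1.6
tcp_pos: [0.396, -0.2353, 0.2967]
t 1.6 press mm [-341.3   -3.6  296.7] F press [-0.1 -0.6  0. ] w 0.0 q [ 0.83  0.06 -0.44  1.89  0.03  1.2   0.01]
 turn left(tool rotvec) [-0.     0.    -0.011]
 shift cm (tool) [45.12 -0.84 -0.34]
```

```bash
python3 -m crank '[[[5,-0.1,0],[0,0,-0.01]],[[5,-0.1,0],[0,0,0]],[[5,0,0],[0,0,0]],[[5,0,0],[0,0,0]],[[5,0,0],[0,0,0]]]' | head -2
python3 -m crank '[[[5,0,0],[0,0,0]],[[5,0,0],[0,0,0]],[[5,0,0],[0,0,0]],[[5,0,0],[0,0,0]],[[0,0,0],[0,0,0]]]' | head -2
python3 - <<'E'
from h import *
togo(112,0,157)
p,d=grab('scene','s2.png');p=p[140:270,260:440];cv2.imwrite('pics/s2c.png',cv2.resize(p[:,:,::-1],(720,520),interpolation=2))
E
```

```text
clock: 2.1
tcp_pos: [0.4813, -0.0007, 0.2969]
clock: 2.6
tcp_pos: [0.55, 0.1933, 0.2963]
t 2.6 press mm [114.1   0.6 296.3] F press [ 0.6  0.2 -0.1] w -0.0 q [ 0.16  0.34 -0.77  1.62  0.24  1.28 -1.  ]
 turn left(tool rotvec) [-0.003 -0.004  0.009]
 shift cm (tool) [-0.27  0.1  13.93]
```

View pics/s2c.png

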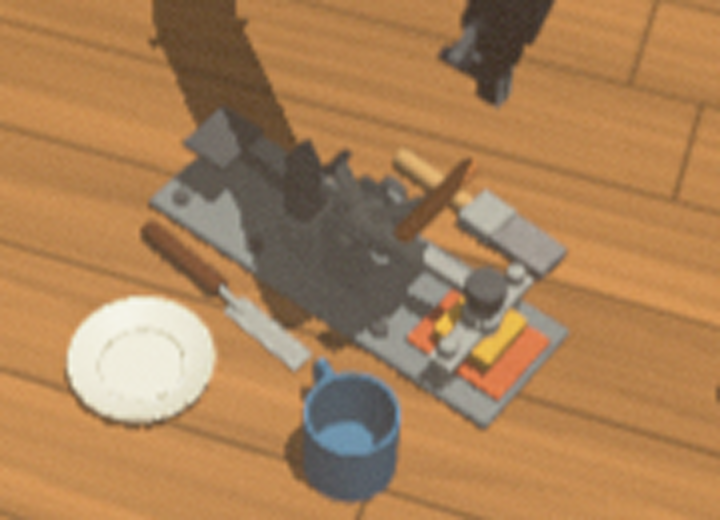

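The fingers hang beyond the bar, which lies at crop (400–470,160–235). Everything is in place, so I descend beside the bar.

```bash
python3 -m crank '[[[0,0,5],[0,0,0]],[[0,0.1,5],[0,0,0]],[[0,0,2.5],[0,0,0]],[[0,0,1.4],[0,0,0]],[[-0.3,0,0],[0,0,0]]]' | grep force
python3 -m crank '[[[-0.8,0,0],[0,0,0]],[[-0.5,0,0],[0,0,0]],[[-0.5,0,0],[0,0,0]],[[0,0,0],[0,0,0]]]' | grep force
python3 -c "
from h import *;st()"
```

```text
contact_force: [0.2, 1.0, -0.2]
gripper_force: 0.0
contact_force: [0.5, 0.3, -0.2]
gripper_force: 0.0
t 3.55 press mm [ 84.8  -4.7 158.9] F press [ 0.4 -0.4 -0.2] w -0.0 q [ 0.16  0.44 -0.73  1.82  0.34  1.02 -1.06]
 turn left(tool rotvec) [ 0.002 -0.    -0.002]
```

```bash
python3 -m crank '[[[-0.4,-0.2,0],[0,0,0]],[[-0.4,-0.2,0],[0,0,0]]]' | grep contact
python3 -c "
from h import *;st()"
python3 -m crank '[[[-0.5,0,-0.2],[0,0,0]],[[-0.5,0,-0.2],[0,0,0]]]' | grep contact
python3 -c "
from h import *;st()"
```

```text
contact_force: [-0.2, 0.4, 0.2]
t 3.75 press mm [ 77.7   0.2 158.2] F press [0.3 0.3 0.2] w 0.0 q [ 0.18  0.43 -0.73  1.83  0.33  1.01 -1.05]
 turn left(tool rotvec) [ 0. -0. -0.]
contact_force: [0.3, -0.1, -0.7]
t 3.95 press mm [ 67.3   0.2 162.1] F press [ 0.  -0.4 -0.7] w 0.0 q [ 0.2   0.41 -0.74  1.84  0.32  1.01 -1.03]
 turn left(tool rotvec) [-0.  0. -0.]
```

```bash
python3 - <<'E'
from h import *
p,d=grab('scene');p=p[110:240,290:450];q,_=grab('wrist')
im=np.hstack([cv2.resize(p[:,:,::-1],(450,366),interpolation=2),cv2.resize(q[:,:,::-1],(350,219))[:366] if 0 else cv2.copyMakeBorder(cv2.resize(q[:,:,::-1],(350,219)),0,147,0,0,0)])
cv2.imwrite('pics/c3.png',im)
E
```

```text
(no output)
```

View pics/c3.png

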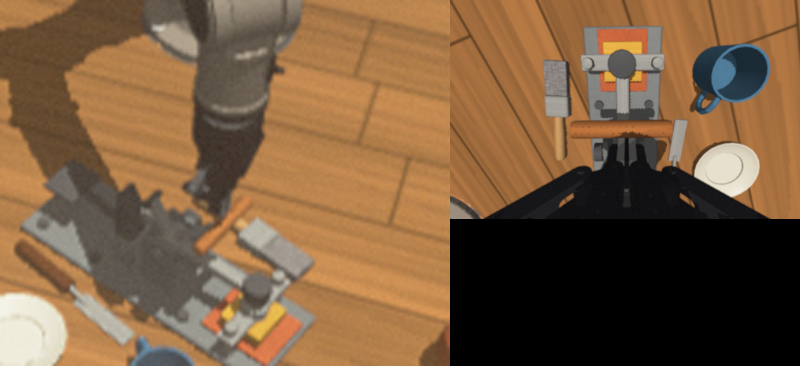

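The picture is ambiguous about which side of the bar the fingertip is on. I project the TCP and the nominal bar into both views and check with depth.

```bash
python3 - <<'E'
from h import *
o,T=st();p,d=grab('wrist');m=optics.camera_model('wrist');H=np.array(m['hand_eye']);F=200/np.tan(np.radians(m['vertical_fov'])/2)
print(H.round(3))
v,u=np.mgrid[0:400,0:640];C=np.stack([(u-m['cx'])/F*d,(v-m['cy'])/F*d,d],-1)
W=(C@H[:3,:3].T+H[:3,3])@T.T+o['tcp_pos'];P=(W-O)@B.T*1000
def proj(w):
    c=H[:3,:3].T@(T.T@(w-o['tcp_pos'])-H[:3,3]);return (c[:2]/c[2]*F+[m['cx'],m['cy']]).round(),c[2].round(3)
print('tcp',proj(o['tcp_pos']),'bar',proj(O+B.T@[.071,0,.169]),'trig',proj(O+B.T@[-.165,0,.075]))
hs=cv2.cvtColor(p,cv2.COLOR_RGB2HSV).astype(int)
k=(d>0)&(abs(P[...,0]-60)<90)&(abs(P[...,1])<70)&(P[...,2]>130)&(P[...,2]<230)&(hs[...,1]>90)
vv,uu=np.nonzero(k);print(k.sum(),vv.min(),vv.max(),uu.min(),uu.max(),np.percentile(P[k],[2,50,98],axis=0).round())
for row in range(170,400,10):print(row,P[row,300:345:15].round().tolist(),p[row,315])
p2,d2=grab('top');X=(cloud('top',d2)-O)@B.T*1000
h2=cv2.cvtColor(p2,cv2.COLOR_RGB2HSV);k=(d2>0)&(abs(X[...,0]-60)<90)&(abs(X[...,1])<70)&(X[...,2]>140)&(X[...,2]<230)&(h2[...,1]>90)
print(k.sum(),np.percentile(X[k],[2,50,98],axis=0).round() if k.any() else'')
E
```

```text
t 4.05 press mm [ 66.9  -0.3 162.2] F press [-0.8 -0.5 -0.5] w 0.0 q [ 0.2   0.41 -0.73  1.84  0.32  1.01 -1.03]
 turn left(tool rotvec) [ 0.001  0.    -0.002]
[[-0.001 -0.954 -0.3    0.078]
 [ 1.    -0.    -0.001 -0.   ]
 [ 0.001 -0.3    0.954 -0.177]
 [ 0.     0.     0.     1.   ]]
tcp (array([324., 242.]), np.float64(0.193)) bar (array([323., 240.]), np.float64(0.185)) trig (array([323., 418.]), np.float64(0.346))
6045 220 288 218 407 [[ 66. -41. 168.]
 [ 76.   6. 176.]
 [ 82.  52. 178.]]
170 [[77.0, 22.0, 12.0], [93.0, 6.0, 91.0], [77.0, -7.0, 14.0]] [173 169 160]
180 [[67.0, 23.0, 13.0], [86.0, 6.0, 92.0], [67.0, -7.0, 13.0]] [172 166 159]
190 [[56.0, 23.0, 12.0], [78.0, 6.0, 93.0], [56.0, -7.0, 12.0]] [173 168 160]
200 [[46.0, 23.0, 12.0], [70.0, 6.0, 92.0], [46.0, -7.0, 12.0]] [171 167 159]
210 [[36.0, 23.0, 13.0], [63.0, 6.0, 93.0], [36.0, -7.0, 13.0]] [80 79 76]
220 [[25.0, 23.0, 14.0], [54.0, 6.0, 93.0], [81.0, -4.0, 165.0]] [85 60 45]
230 [[79.0, 12.0, 174.0], [79.0, 4.0, 175.0], [79.0, -4.0, 174.0]] [168 104  55]
240 [[75.0, 12.0, 178.0], [75.0, 4.0, 178.0], [74.0, -4.0, 
[... 536 characters left out ...]
, -2.0, 246.0]] [19 18 19]
320 [[81.0, 7.0, 253.0], [76.0, 3.0, 246.0], [77.0, -2.0, 247.0]] [15 14 18]
330 [[80.0, 7.0, 256.0], [72.0, 3.0, 246.0], [72.0, -2.0, 245.0]] [18 17 18]
340 [[85.0, 6.0, 266.0], [67.0, 3.0, 244.0], [68.0, -2.0, 245.0]] [18 18 22]
350 [[85.0, 6.0, 270.0], [63.0, 3.0, 244.0], [63.0, -2.0, 245.0]] [21 19 21]
360 [[86.0, 5.0, 274.0], [61.0, 3.0, 246.0], [60.0, -2.0, 246.0]] [19 17 18]
370 [[85.0, 5.0, 277.0], [59.0, 3.0, 248.0], [58.0, -2.0, 248.0]] [18 18 20]
380 [[83.0, 5.0, 277.0], [78.0, 2.0, 272.0], [78.0, -2.0, 272.0]] [17 20 22]
390 [[80.0, 5.0, 277.0], [79.0, 2.0, 276.0], [79.0, -2.0, 276.0]] [18 20 19]
10 [[ 63.  46. 164.]
 [ 68.  50. 175.]
 [ 76.  52. 180.]]
```

```bash
python3 - <<'E'
from h import *
p,d=grab('scene');X=(cloud('scene',d)-O)@B.T*1000
hs=cv2.cvtColor(p,cv2.COLOR_RGB2HSV).astype(int)
m=optics.camera_model('scene');F=200/np.tan(np.radians(m['vertical_fov'])/2)
def pj(q):
    c=np.array(m['R'])@(O+B.T@(np.array(q)/1000))+m['t'];return (c[:2]/c[2]*F+[m['cx'],m['cy']]).round(1)
print('tcp',pj([67,0,162]),'bar ends',pj([71,-50,169]),pj([71,50,169]))
k=(d>0)&(abs(X[...,0]-60)<70)&(abs(X[...,1])<70)&(X[...,2]>140)&(X[...,2]<260)
for v in range(170,212,2):
    us=np.nonzero(k[v])[0]
    print(v,[(int(u),X[v,u].round().astype(int).tolist(),int(hs[v,u,1])) for u in us[::3]])
E
```

```text
tcp [366.8 191. ] bar ends [358.6 199.5] [376.9 181.4]
170 [(377, [80, 27, 255], 89)]
172 [(376, [80, 23, 248], 102)]
174 [(363, [58, -17, 258], 70)]
176 [(363, [56, -14, 245], 25), (366, [65, -10, 248], 89), (373, [79, 9, 240], 113)]
178 [(364, [69, -26, 255], 58), (367, [74, -17, 250], 86), (370, [80, -8, 247], 70)]
180 [(367, [79, -24, 252], 80), (370, [84, -14, 245], 42), (376, [69, 47, 178], 165)]
182 [(364, [78, -39, 254], 95), (367, [75, -16, 230], 91), (370, [80, -6, 225], 38), (375, [71, 39, 176], 158), (378, [76, 50, 170], 161)]
184 [(364, [62, -13, 207], 105), (367, [74, -13, 217], 85), (370, [78, -3, 210], 50), (373, [72, 25, 180], 165), (376, [77, 37, 171], 164)]
186 [(366, [72, -15, 206], 112), (369, [81, -12, 211], 51), (372, [73, 19, 176], 160), (375, [80, 27, 173], 153)]
188 [(367, [64, 4, 171], 129), (370, [73, 8, 176], 158), (373, [79, 17, 172], 148)]
190 [(361, [41, 3, 144], 59), (364, [56, 0, 158], 57), (367, [70, -5, 175], 148), (370, [80, -2, 180], 161)]
192 [(361, [48, -5, 146], 34), (364, [68, -18, 176], 153), (367, [75, -11, 174], 161), (370, [80, -1, 168], 152)]
194 [(361, [67, -32, 178], 135), (364, [72, -23, 173], 162), (367, [79, -16, 171], 157)]
196 [(359, [64, -39, 171], 132), (362, [73, -35, 174], 160), (365, [79, -27, 172], 151)]
198 [(358, [63, -42, 163], 84), (361, [76, -44, 175], 159), (364, [82, -36, 173], 105)]
200 [(359, [70, -46, 162], 54), (362, [80, -43, 166], 96)]
202 []
204 []
206 []
208 []
210 []
```

Both depth views put the finger ends about 40 mm above the reported TCP, so the tip passed over the bar untouched. I go back to the +x side and descend about 40 mm lower, still well above the hammer arm at 93 mm.

```bash
python3 -m crank '[[[0,0,-2],[0,0,0]],[[3.8,0,0],[0,0,0]],[[0,0,3],[0,0,0]],[[0,0,1.5],[0,0,0]],[[0,0,1],[0,0,0]]]' | grep contact
python3 -m crank '[[[0,0,0.5],[0,0,0]],[[0,0,0],[0,0,0]],[[-0.5,0,0],[0,0,0]],[[-0.5,0,0],[0,0,0]],[[-0.4,0,0],[0,0,0]]]' | grep contact
python3 - <<'E'
from h import *
o,T=st();p,d=grab('scene');X=(cloud('scene',d)-O)@B.T*1000
hs=cv2.cvtColor(p,cv2.COLOR_RGB2HSV).astype(int)
k=(d>0)&(abs(X[...,0]-80)<45)&(abs(X[...,1])<30)&(X[...,2]>110)&(X[...,2]<250)&(hs[...,1]<120)
for lo in range(110,250,10):
    q=k&(X[...,2]>=lo)&(X[...,2]<lo+10)
    if q.sum()>2:print(lo,q.sum(),np.percentile(X[q],[5,50,95],axis=0)[:,:2].round().tolist())
E
```

```text
contact_force: [-0.3, 0.3, 0.3]
contact_force: [2.9, 8.5, 1.3]
t 5.2 press mm [ 91.4  -0.4 122.6] F press [9.  0.2 1.3] w -0.0 q [ 0.13  0.48 -0.71  1.85  0.38  0.95 -1.1 ]
 turn left(tool rotvec) [ 0.001 -0.001 -0.001]
120 3 [[39.0, -3.0], [40.0, -3.0], [43.0, 1.0]]
130 4 [[37.0, -5.0], [41.0, -2.0], [44.0, -0.0]]
140 4 [[42.0, -6.0], [47.0, -4.0], [51.0, -2.0]]
160 9 [[93.0, -12.0], [101.0, -2.0], [103.0, 6.0]]
170 14 [[65.0, -26.0], [97.0, -13.0], [102.0, -0.0]]
180 6 [[96.0, -14.0], [100.0, -8.0], [103.0, -1.0]]
190 7 [[101.0, -14.0], [102.0, -6.0], [103.0, 3.0]]
200 21 [[85.0, -24.0], [100.0, -14.0], [105.0, 6.0]]
210 15 [[83.0, -27.0], [100.0, -16.0], [105.0, 28.0]]
220 21 [[94.0, -20.0], [106.0, -8.0], [109.0, 29.0]]
230 15 [[101.0, -22.0], [107.0, -12.0], [109.0, 9.0]]
240 13 [[101.0, -28.0], [106.0, -11.0], [110.0, 8.0]]
```

Contact at 9 N. Now I follow the arc.

```bash
python3 -m crank '[[[-0.92,0,-0.69],[0,0,0]],[[-0.99,0,-0.59],[0,0,0]],[[-1.04,0,-0.49],[0,0,0]],[[-1.09,0,-0.37],[0,0,0]]]' | grep -E "contact"
python3 - <<'E'
from h import *
st()
E
```

```text
contact_force: [3.0, 12.0, 6.4]
t 5.65 press mm [ 57.3  -0.5 146.3] F press [12.3  1.3  6.4] w 0.0 q [ 0.22  0.42 -0.74  1.88  0.33  0.96 -1.02]
 turn left(tool rotvec) [ 0.004 -0.01   0.002]
```

```bash
python3 -m crank '[[[-1.1,0,0],[0,0,0]],[[-1.14,0,0],[0,0,0]],[[-1.15,0,0],[0,0,0]]]' | grep -E "contact"
python3 - <<'E'
from h import *
st()
E
```

```text
contact_force: [4.8, 13.6, 10.5]
t 5.95 press mm [ 24.1  -1.7 147. ] F press [14.4  0.2 10.5] w -0.0 q [ 0.28  0.39 -0.74  1.92  0.32  0.94 -0.96]
 turn left(tool rotvec) [ 0.007 -0.011  0.003]
```

```bash
python3 -m crank '[[[-1.1,0,0],[0,0,0]],[[-1.1,0,0.1],[0,0,0]],[[-0.9,0,0.2],[0,0,0]]]' | grep -E "contact"
python3 - <<'E'
from h import *
st()
E
```

```text
contact_force: [4.5, 8.8, 9.5]
t 6.25 press mm [ -7.4  -2.1 143.9] F press [ 9.8 -1.2  9.5] w 0.0 q [ 0.34  0.36 -0.74  1.96  0.3   0.92 -0.9 ]
 turn left(tool rotvec) [ 0.008 -0.01   0.002]
```

```bash
python3 -m crank '[[[-0.4,0,0.1],[0,0,0]],[[-0.3,0,0.1],[0,0,0]]]' | grep -E "contact"
python3 -c "
from h import *
st()"
python3 -m crank '[[[-0.2,0,0.1],[0,0,0]],[[-0.2,0,0],[0,0,0]]]' | grep -E "contact"
python3 -c "
from h import *
st()"
```

```text
contact_force: [3.8, 9.1, 11.9]
t 6.45 press mm [-15.1  -2.2 141.8] F press [ 9.9 -0.4 11.9] w -0.0 q [ 0.36  0.36 -0.74  1.96  0.3   0.92 -0.89]
 turn left(tool rotvec) [ 0.007 -0.009  0.001]
contact_force: [6.3, 13.8, 6.8]
t 6.65 press mm [-18.5  -2.3 140.6] F press [15.1 -1.1  6.8] w -0.0 q [ 0.36  0.36 -0.74  1.97  0.3   0.91 -0.88]
 turn left(tool rotvec) [ 0.007 -0.01   0.002]
```

```bash
python3 -m crank '[[[-0.3,0,0],[0,0,0]],[[-0.2,0,0],[0,0,0]],[[0,0,0],[0,0,0]]]' | grep -E "contact"
python3 - <<'E'
from h import *
st();p,d=grab('wrist','w4.png');p,d=grab('top');X=(cloud('top',d)-O)@B.T*1000
hs=cv2.cvtColor(p,cv2.COLOR_RGB2HSV).astype(int)
k=(d>0)&(abs(X[...,0])<120)&(abs(X[...,1])<60)&(X[...,2]>160)&(X[...,2]<215)&(hs[...,1]>120)
print(k.sum(),np.percentile(X[k],[5,50,95],axis=0).round().tolist() if k.any() else '')
E
```

```text
contact_force: [10.1, 21.2, 0.1]
t 6.95 press mm [-18.6  -2.3 141.1] F press [23.4 -2.1  0.1] w 0.0 q [ 0.37  0.36 -0.74  1.97  0.29  0.9  -0.87]
 turn left(tool rotvec) [ 0.009 -0.017  0.004]
2 [[80.0, -4.0, 199.0], [81.0, -2.0, 201.0], [81.0, -0.0, 203.0]]
```

View pics/w4.png

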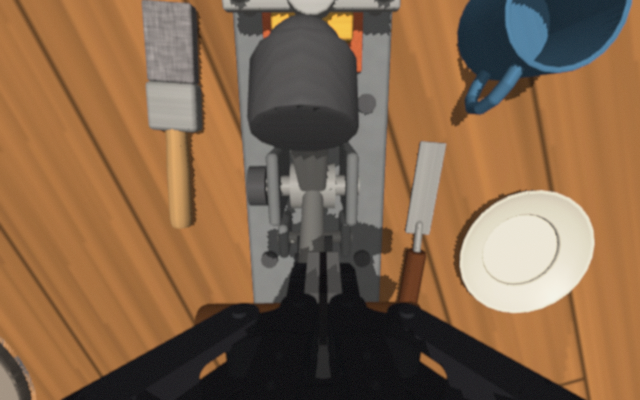

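The hammer head is raised at (300,90), with the bar behind the fingers at row 305. Force rose to 23 N without movement, so it is on the hard stop. I back off slowly to let the sear take it.

```bash
python3 -m crank '[[[0.4,0,0],[0,0,0]],[[0.4,0,0],[0,0,0]],[[0.4,0,0],[0,0,0]],[[0.4,0,0],[0,0,0]],[[0,0,0],[0,0,0]]]' | grep -E "contact"
python3 -c "
from h import *
st()"
```

```text
contact_force: [4.1, 8.9, 9.0]
t 7.55 press mm [ -7.8  -1.9 140.4] F press [ 9.8 -0.7  9. ] w -0.0 q [ 0.34  0.37 -0.74  1.96  0.31  0.92 -0.9 ]
 turn left(tool rotvec) [ 0.006 -0.009  0.002]
```

```bash
python3 -m crank '[[[0.3,0,0],[0,0,0]],[[0.3,0,0],[0,0,0]],[[0.2,0,0],[0,0,0]],[[0,0,0],[0,0,0]]]' | grep -E "contact"
python3 -c "
from h import *
st()"
```

```text
contact_force: [1.0, 2.0, 2.3]
t 7.95 press mm [ -6.    0.3 137.1] F press [ 2.2 -0.2  2.3] w 0.0 q [ 0.33  0.38 -0.73  1.96  0.31  0.93 -0.92]
 turn left(tool rotvec) [-0.     0.001 -0.001]
```

```bash
python3 -m crank '[[[0.3,0,0],[0,0,0]],[[0.3,0,0],[0,0,0]],[[0,0,0],[0,0,0]],[[0,0,-3],[0,0,0]],[[0,0,-3],[0,0,0]]]' | grep -E "contact"
python3 -m crank '[[[0,0,-4],[0,0,0]],[[-4,0,-2],[0,0,0]],[[-5,0,0],[0,0,0]],[[-5,0,0],[0,0,0]],[[0,0,0],[0,0,0]]]' | grep -E "contact"
python3 - <<'E'
from h import *
togo(-170,0,60);p,d=grab('wrist','w5.png')
o,T=st();m=optics.camera_model('wrist');H=np.array(m['hand_eye']);F=200/np.tan(np.radians(m['vertical_fov'])/2)
v,u=np.mgrid[0:400,0:640];C=np.stack([(u-m['cx'])/F*d,(v-m['cy'])/F*d,d],-1)
P=((C@H[:3,:3].T+H[:3,3])@T.T+o['tcp_pos']-O)@B.T*1000
hs=cv2.cvtColor(p,cv2.COLOR_RGB2HSV).astype(int)
k=(d>0)&(abs(P[...,0])<120)&(abs(P[...,1])<60)&(P[...,2]>150)&(P[...,2]<225)&(hs[...,1]>110)
print('bar',k.sum(),np.percentile(P[k],[5,50,95],axis=0).round().tolist() if k.any() else '')
k=(abs(P[...,0]+165)<45)&(abs(P[...,1])<45)&(P[...,2]>60)&(P[...,2]<90)
print('plate',k.sum(),np.percentile(P[k],[2,50,98],axis=0).round().tolist() if k.any() else '')
# finger tip z in tool frame
Q=C@H[:3,:3].T+H[:3,3];k=(d>0)&(abs(Q[...,1])<.02)&(abs(Q[...,0])<.03)&(Q[...,2]>-.12)&(Q[...,2]<.02)
print('tip toolz',np.percentile(Q[k][:,2],[50,98,100]).round(3))
E
```

```text
contact_force: [1.2, -0.0, -0.0]
contact_force: [0.9, 0.9, -0.1]
t 8.95 press mm [-1.476e+02  1.000e-01  2.567e+02] F press [ 1.1 -0.5 -0.1] w 0.0 q [ 0.64  0.12 -0.71  1.93  0.09  1.13 -0.47]
 turn left(tool rotvec) [-0.001  0.004 -0.012]
 shift cm (tool) [-2.15  0.06 19.68]
t 9.0 press mm [-1.437e+02  2.000e-01  2.570e+02] F press [ 0.9 -0.1  0.7] w 0.0 q [ 0.64  0.12 -0.72  1.92  0.09  1.13 -0.48]
 turn left(tool rotvec) [-0.     0.002 -0.008]
bar 4724 [[-31.0, -39.0, 196.0], [-24.0, 5.0, 200.0], [-16.0, 49.0, 202.0]]
plate 2613 [[-183.0, -25.0, 70.0], [-157.0, 3.0, 76.0], [-125.0, 32.0, 77.0]]
tip toolz [-0.101 -0.045 -0.037]
```

View pics/w5.png

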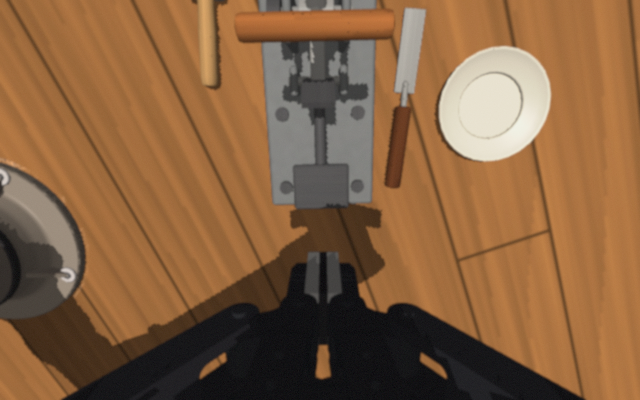

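The hammer holds by itself: the bar is at row 25, 26 mm behind the pivot. The trigger plate is at (320,185). The tip is again about 37 mm short of the TCP, so contact should come at a reported z of about 38 mm.

```bash
python3 -m crank '[[[-2.4,-0.1,4],[0,0,0]],[[0,-0.1,5],[0,0,0]],[[0,0,5],[0,0,0]],[[0,0,4],[0,0,0]],[[0,0,2],[0,0,0]]]' | grep -E "contact"
python3 -m crank '[[[0,0,0.6],[0,0,0]],[[0,0,0.6],[0,0,0]],[[0,0,0.5],[0,0,0]],[[0,0,0],[0,0,0]]]' | grep -E "contact"
python3 -c "
from h import *
st()"
```

```text
contact_force: [-0.2, 0.1, 0.6]
contact_force: [0.4, -0.4, 0.4]
t 9.9 press mm [-163.     1.4   40.9] F press [-0.3 -0.5  0.4] w 0.0 q [ 0.52  0.42 -0.6   2.16  0.39  0.66 -0.71]
 turn left(tool rotvec) [ 0.002 -0.    -0.   ]
```

```bash
python3 -m crank '[[[0,0,0.4],[0,0,0]],[[0,0,0.4],[0,0,0]],[[0,0,0.4],[0,0,0]],[[0,0,0.4],[0,0,0]]]' | grep -E "contact"
python3 -c "
from h import *
st()"
python3 -m crank '[[[0,0,0.4],[0,0,0]],[[0,0,0.4],[0,0,0]],[[0,0,0.3],[0,0,0]]]' | grep -E "contact"
python3 - <<'E'
from h import *
st();p,d=grab('wrist','w6.png');p,d=grab('top');X=(cloud('top',d)-O)@B.T*1000
hs=cv2.cvtColor(p,cv2.COLOR_RGB2HSV).astype(int)
k=(d>0)&(abs(X[...,0])<120)&(abs(X[...,1])<60)&(X[...,2]>130)&(X[...,2]<225)&(hs[...,1]>110)
print('bar',k.sum(),np.percentile(X[k],[5,50,95],axis=0).round().tolist() if k.any() else '')
E
```

```text
contact_force: [-0.7, -1.2, 0.8]
t 10.3 press mm [-164.9    1.3   25.1] F press [-1.4  0.2  0.8] w -0.0 q [ 0.5   0.45 -0.58  2.17  0.42  0.63 -0.74]
 turn left(tool rotvec) [ 0.002  0.002 -0.002]
contact_force: [-0.3, -3.4, 2.3]
t 10.6 press mm [-163.8    1.8   13.3] F press [-3.3 -0.8  2.3] w -0.0 q [ 0.48  0.47 -0.57  2.18  0.44  0.61 -0.76]
 turn left(tool rotvec) [ 0.001  0.    -0.001]
bar 164 [[69.0, -41.0, 167.0], [76.0, 3.0, 171.0], [83.0, 48.0, 176.0]]
```

The hammer has fallen: the bar is at 76 mm with its top near 172 mm, which fits -0.08 rad. I retract and measure.

```bash
python3 -m crank '[[[0,0,-2],[0,0,0]],[[0,0,-3],[0,0,0]],[[0,0,-5],[0,0,0]],[[0,0,-5],[0,0,0]],[[0,0,-5],[0,0,0]]]' | grep -E "contact"
python3 -m crank '[[[0,0,-5],[0,0,0]],[[-5,0,0],[0,0,0]],[[-5,0,0],[0,0,0]],[[0,0,0],[0,0,0]]]' | grep -E "contact"
python3 - <<'E'
from h import *
st()
z=np.load('top.npz')
for nm,X,p in(('before',z['X'],z['p']),('after',)+(lambda a:(cloud('top',a[1]),a[0]))(grab('top','t7.png'))):
    X=(X-O)@B.T*1000;hs=cv2.cvtColor(p,cv2.COLOR_RGB2HSV).astype(int)
    b=(abs(X[...,0]-70)<30)&(abs(X[...,1])<45)&(X[...,2]>145)&(X[...,2]<200)&(hs[...,1]>110)
    h=(abs(X[...,0]-130)<12)&(abs(X[...,1]-4)<12)&(X[...,2]>75)&(X[...,2]<140)
    print(nm,'bar',np.median(X[b],0).round(1),'head',h.sum(),np.median(X[h],0).round(1))
a=cv2.imread('pics/top1.png')[150:280,230:500];c=cv2.imread('pics/t7.png')[150:280,230:500]
cv2.imwrite('pics/c7.png',cv2.resize(np.vstack([a,c]),(620,597),interpolation=2))
E
```

```text
contact_force: [0.6, -1.0, -0.1]
contact_force: [-0.7, -0.5, -0.3]
t 11.6 press mm [-269.9    2.9  263. ] F press [-0.8  0.5 -0.3] w -0.0 q [ 0.85  0.07 -0.63  1.95  0.05  1.13 -0.17]
 turn left(tool rotvec) [-0.001  0.002 -0.01 ]
before bar [ 70.4   0.7 176. ] head 51 [129.6   3.9 104.3]
after bar [ 75.6   0.5 171.6] head 52 [130.3   3.7  95.6]
```

View pics/c7.png

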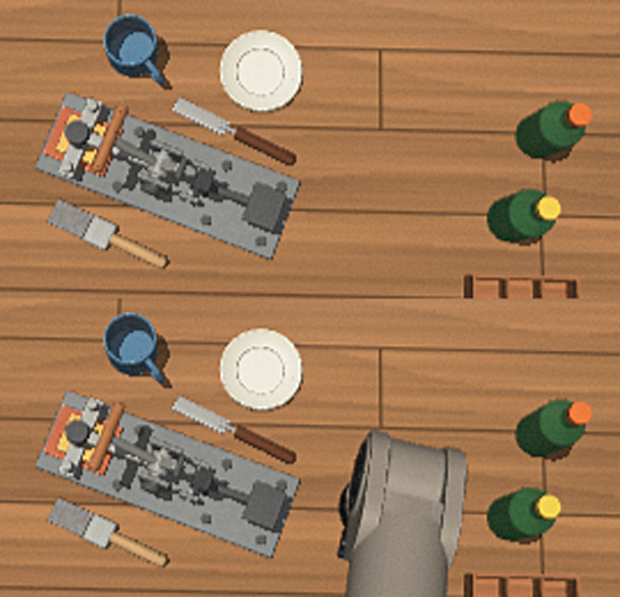

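The head dropped about 9 mm, the travel expected if the die started 0–2 mm down. The mug, saucer, knife, brush and bottles are where they were, and the arm is clear, so I hand in.

```bash
python3 -c "
from h import *
print(r.hand_in())"
```

```text
the job is handed in; nothing more can be done
None
```

The tile looks stamped, and I handed the job in at about 11.7 s: the sear held the cocked hammer on its own, the trigger released it, the hammer head ended about 9 mm lower (die home), and the mug, saucer, knife, brush and bottles are where they were in the before/after pictures (the vase was outside that crop, but the arm never went near it).

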